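# Turn the board's status flag from red to green

## Task

The circuit board has passed: on the queue stand, find the tray with the green circuit board and, with a fingertip, push the flag on the post in front of that tray up and right over its hinge until it lies fully flat on the tray side, green face up. Leave the other two flags as they are, and do not pick up or disturb anything in the trays or on the bench.

Things in the scene. Friction and masses are not known exactly. Their poses are not given: they have to be found in the camera images.
- station: Fixed stand: aluminium base plate 165 x 340 x 6 mm, three grey posts 110 mm apart in a row (left y = +110 mm, middle 0, right -110 mm), a black tray 88 x 100 mm, rim 24 mm above the bench, behind each. Origin on the bench under the middle post; x points from posts to trays (away from the operator), y left along the row and the flag hinges, z up. Turned up to about 9 degrees.
- spare_board: Green rectangular circuit board, 52 x 74 x 6 mm, loose, lying in one of the three trays; origin at the centre of its underside. It tells which flag is meant.
- heatsink: Grey finned heatsink, 30 x 42 x 22 mm, loose in another tray; origin at the centre of its underside. Not to be disturbed.
- transformer: Small transformer with yellow winding, 28 x 36 x 31 mm, loose in the remaining tray; origin at the centre of its underside. Not to be disturbed.
- pliers: Blue-handled pliers, 50 x 122 x 12 mm, loose on the bench to the right of the stand. Not to be disturbed.
- driver_red: Red screwdriver, 164 mm long, 20 mm thick, loose on the bench to the right of the stand. Not to be disturbed.
- vial2: White vial with black cap, 25 mm across, 49 mm high, standing on the bench to the left of the trays. Not to be disturbed.
- flag_left (a joint): Angle (rad) of the left flag about its level hinge along the stand's y. 0: lies level towards the operator (stand's -x), red face with white bar up. pi/2: stands upright. pi: has gone over the top, lies level towards the tray, green face with white disc up. Stops at 0 and pi; starts at 0 to 0.3. Stiff hinge (0.035 N m, under 1 N at the tongue): it stays at any angle.
- left_pivot (a point): Middle of the hinge line of the left flag, 100 mm above the bench, on top of the post (fixed). The stand has nothing under the flag farther than 25 mm from the hinge on the operator's side, so a finger fits beneath; a cable about 15 mm thick may lie on the bench there.
- left_tongue (a point): Middle of the end of the left flag's tongue, 82 mm from the hinge, turning with the flag. The flag is a plate 5 mm thick and 56 mm wide, centred on the hinge line's level, reaching to 68 mm from the hinge; then comes the white tongue, 26 mm wide, to 82 mm.
- left_tray (a point): Centre of the floor of the tray behind the left post, 9 mm above the bench, 90 mm behind the hinge line.
- flag_middle (a joint): Angle (rad) of the middle flag about its level hinge along the stand's y. 0: lies level towards the operator (stand's -x), red face with white bar up. pi/2: stands upright. pi: has gone over the top, lies level towards the tray, green face with white disc up. Stops at 0 and pi; starts at 0 to 0.3. Stiff hinge (0.035 N m, under 1 N at the tongue): it stays at any angle.
- middle_pivot (a point): Middle of the hinge line of the middle flag, 100 mm above the bench, on top of the post (fixed). The stand has nothing under the flag farther than 25 mm from the hinge on the operator's side, so a finger fits beneath; a cable about 15 mm thick may lie on the bench there.
- middle_tongue (a point): Middle of the end of the middle flag's tongue, 82 mm from the hinge, turning with the flag. The flag is a plate 5 mm thick and 56 mm wide, centred on the hinge line's level, reaching to 68 mm from the hinge; then comes the white tongue, 26 mm wide, to 82 mm.
- middle_tray (a point): Centre of the floor of the tray behind the middle post, 9 mm above the bench, 90 mm behind the hinge line.
- flag_right (a joint): Angle (rad) of the right flag about its level hinge along the stand's y. 0: lies level towards the operator (stand's -x), red face with white bar up. pi/2: stands upright. pi: has gone over the top, lies level towards the tray, green face with white disc up. Stops at 0 and pi; starts at 0 to 0.3. Stiff hinge (0.035 N m, under 1 N at the tongue): it stays at any angle.
- right_pivot (a point): Middle of the hinge line of the right flag, 100 mm above the bench, on top of the post (fixed). The stand has nothing under the flag farther than 25 mm from the hinge on the operator's side, so a finger fits beneath; a cable about 15 mm thick may lie on the bench there.
- right_tongue (a point): Middle of the end of the right flag's tongue, 82 mm from the hinge, turning with the flag. The flag is a plate 5 mm thick and 56 mm wide, centred on the hinge line's level, reaching to 68 mm from the hinge; then comes the white tongue, 26 mm wide, to 82 mm.
- right_tray (a point): Centre of the floor of the tray behind the right post, 9 mm above the bench, 90 mm behind the hinge line.

How it is judged:
By the outcome, as a careful person would: the job done as asked, in the order asked, and still so for the second after the job is handed in, with the robot touching nothing.
It also fails if it takes over 40 s, if anything falls off the work surface, if the arm or the gripper's body presses on something with over 40 N, if the wrist force passes 120 N, or if a joint passes its speed limit or range.

## Robot

A 6-joint arm with a two-finger parallel gripper is mounted at the origin on a cart in front of the work surface, level with it; the furniture and walls round the work are solid. World frame = base frame: x ahead of the robot, y to its left, z up, the work surface at z = 0. Lengths are in mm, angles in degrees, forces in N, time in s.
With the tool pointing down it reaches from about 300 to 750 mm from the base axis. Payload 8.5 kg.
Tool frame: the origin (TCP) lies at the very end of the fingers, on their centre line; the grasp point (between the pads) lies 19 mm behind it; z points along the fingers, y is the direction in which the jaws open and shut (so a half turn about z gives the same grasp; the last joint's range is limited). The gripper opens to 88 mm and grips with 3 to 60 N. Pads are 18 mm wide; open, the fingers measure 123 mm over their backs; the gripper's body (75 mm by 187 mm) begins 45 mm behind the grasp point.
Start: joints at [64.498, 21.807, 74.336, -0, 83.858, -12.336], TCP at [125.273, 535.525, 238.748] pointing down, gripper open.
Joint ranges: [-178.18, 178.18], [-50.72, 133.34], [12.68, 142.11], [-81.47, 261.47], [9.98, 163.14], [-165.26, 165.26]. Speed limits (degrees/s): [136.94, 136.94, 180, 180, 180, 180].

## Interface

Orientations are given as a 3x3 rotation matrix whose columns are the frame's x, y, z axes.
In Python, from station import sense, snapshot, get_calibration, hand_in gives the robot as it stands. The module is installed in compiled form; this text tells all that it offers.
- The arm moves only by the tool drive_tool, never from a script. Its argument "deltas" is one flat list of numbers, 5 for each row, row after row: the closure, from -1 (fully open) to 1 (shut), so that 0 is half open, then the shift along the tool's x, y, z in units of 0.6 m (1.0 is 0.6 m), then the turn about the tool's z in units of 120 degrees (1.0 is 120 degrees). A call has 1 to 20 rows; each row is the pose to reach, as a shift and turn from the pose commanded when the call began, along the tool's axes at that moment; what a row does not reach only later rows make up. A row lasts 1/8 s, in which the tool goes at most 62.5 mm and 10.7 degrees, less where a joint would pass 70% of its speed; a pose out of reach is approached as far as the arm can. A call with a number of a shift or a turn outside -1 to 1 is refused whole. A call with a gripper value outside its range is refused whole. The fingers move at their own pace and stop on an object; "squeeze" is the grip in N (left out, the last holds). Time passes only in rows, so rows that repeat a pose let the fingers close. It gives the time, the measured TCP pose, the force and the opening at its end, in the units of the state.
- sense(): the state, without advancing time (a new reading comes with each control period).
- snapshot(name): name is "scene" or "top" or "wrist"; returns the picture (480x640x3 uint8, blue, green, red); there is no depth.
- get_calibration(name): a dict with "camera_matrix" (3x3 intrinsics, pixels), "rvec" (rotation vector, rad) and "tvec" (3), from world to camera coordinates, as OpenCV has them. Camera axes: x right, y down, z forward; pixel columns grow to the right and rows downward; lengths in mm; the calibration is good to about 2 mm. A picture is of the moment at which its call begins: read the wrist's pose just before it. get_calibration takes no time and is no camera call; for the wrist camera it gives the pose at the moment of the call.
- hand_in(): hands the job in, once; it reports no verdict.
The state is a dict: "time_s": time; "joint_pos": joint angles; "dq": joint speeds; "joint_efforts": joint torques, N m; "tcp_pos": TCP position; "eef_rot": TCP orientation; "ft_force": force on the tool from outside, world axes, zero at the start; "ft_torque": the same for the moment, N m; "finger_gap": opening from 0.0 (shut) to 1.0 (fully open).
Only numpy, scipy, OpenCV 4.12 (cv2) and the standard library are available. Lean on these libraries where they do the work, as an engineer would, in place of code of your own. Each camera call takes 0.05 s, during which the arm holds its last target. There are 200 camera calls.

## Working session

There is one attempt and no reset: what is moved stays moved. The work goes in short steps, Python scripts to look and compute and a tool call to move; the robot and the scene stay as the last step left them, time stands still between calls to the robot, and variables do not carry over. Pictures are saved under pics/ and viewed, about 8 in all and at most 12, crops included, and the job is handed in when it is done.

Besides the shell and the picture viewer there is one more tool, called after "Request:" in YAML: its name, and indented under it one key for each argument. drive_tool: Moves the arm, as the interface text tells. Shifts and turns lie within -1 to 1; 1 stands for 0.6 m of shift or 120 degrees of turn. Its arguments: {"type":"object","properties":{"deltas":{"type":"array"},"squeeze":{"type":"number"}},"required":["deltas"]}

```bash
mkdir -p pics; python3 - <<'E'
from station import *
import cv2,numpy as np
s=sense();print(s['time_s'],s['tcp_pos'],np.round(s['eef_rot'],3),s['finger_gap'])
for n in ("scene","top"):
    cv2.imwrite(f"pics/{n}0.png",snapshot(n));c=get_calibration(n)
    R=cv2.Rodrigues(np.array(c['rvec']))[0];print(n,np.round(-R.T@np.ravel(c['tvec'])))
E
```

```text
0.0 [125.15237968 535.26856088 238.13617749] [[-0.974  0.228 -0.001]
 [ 0.228  0.974 -0.001]
 [ 0.    -0.001 -1.   ]] 1.0032940353540456
scene [-34. 991. 606.]
top [ 355.   39. 1126.]
```

View pics/scene0.png

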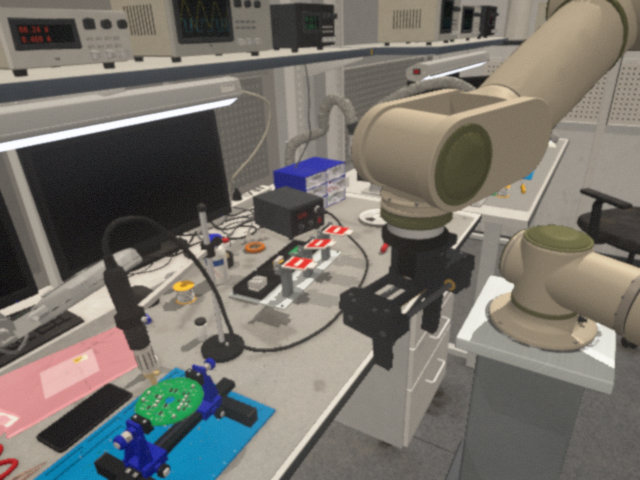

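View pics/top0.png

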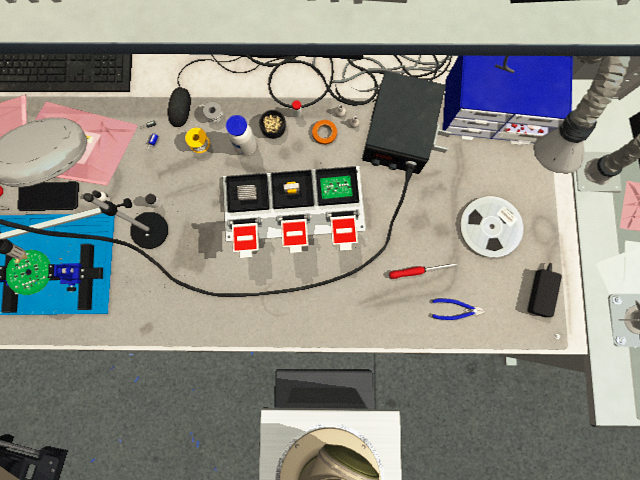

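The green board is in the right tray, at about (337,185) in the top view. Its flag is at (344,230) and the tongue at (345,248). Next I'll work out the stand pose from the trays and red flags in both views.

```bash
cat > h.py <<'E'
import cv2,numpy as np
from station import *
def cam(n):
    c=get_calibration(n);K=np.array(c['camera_matrix'],float);r=np.array(c['rvec'],float);t=np.array(c['tvec'],float).reshape(3,1)
    return K,cv2.Rodrigues(r)[0],t
def ray(c,p):
    K,R,t=c;C=(-R.T@t).ravel();d=R.T@np.linalg.inv(K)@[p[0],p[1],1];return C,d/np.linalg.norm(d)
def onz(c,p,z):
    C,d=ray(c,p);return C+d*(z-C[2])/d[2]
def tri(c1,p1,c2,p2):
    A,a=ray(c1,p1);B,b=ray(c2,p2);s=np.linalg.lstsq(np.c_[a,-b],B-A,rcond=None)[0]
    P,Q=A+a*s[0],B+b*s[1];return (P+Q)/2,np.linalg.norm(P-Q)
def red(im):
    b,g,r=[im[...,i].astype(int) for i in range(3)];return ((r>150)&(g<90)&(b<90)).astype(np.uint8)
def blobs(m,lo,hi):
    o=[]
    for c in cv2.findContours(m,cv2.RETR_EXTERNAL,cv2.CHAIN_APPROX_NONE)[0]:
        a=cv2.contourArea(c)
        if lo<a<hi:o.append((a,c))
    return o
E
python3 - <<'E'
from h import *
T,S=cam('top'),cam('scene');t=cv2.imread('pics/top0.png');s=cv2.imread('pics/scene0.png')
fl={}
for n,im,roi in(('top',t,(215,215,365,260)),('scene',s,(275,220,360,275))):
    m=red(im);k=np.zeros_like(m);x0,y0,x1,y1=roi;k[y0:y1,x0:x1]=m[y0:y1,x0:x1]
    fl[n]=[]
    for a,c in sorted(blobs(k,80,2000),key=lambda q:q[1][:,0,0].mean()):
        r=cv2.minAreaRect(c);fl[n].append(r);print(n,a,np.round(r[0],1),np.round(r[1],1),round(r[2],1),np.round(cv2.boxPoints(r),0).tolist())
for a,b in zip(fl['top'],fl['scene']):
    P,e=tri(T,a[0],S,b[0]);print('flag',np.round(P),round(e,1),'top onto z100',np.round(onz(T,a[0],100)))
g=t.max(2)<60;k=np.zeros(g.shape,np.uint8);k[165:217,218:366]=g[165:217,218:366]
for a,c in blobs(cv2.morphologyEx(k,cv2.MORPH_CLOSE,np.ones((3,3))),200,9000):
    r=cv2.minAreaRect(c);print('dark',a,np.round(r[0]),np.round(r[1]),r[2],[np.round(onz(T,p,24)[:2]).tolist() for p in cv2.boxPoints(r)])
z=np.hstack([cv2.resize(t[160:265,215:370],None,fx=4,fy=4,interpolation=2)]);cv2.imwrite('pics/c1.png',z)
E
```

```text
top 450.5 [244.5 237.5] [23. 21.] 90.0 [[234.0, 226.0], [255.0, 226.0], [255.0, 249.0], [234.0, 249.0]]
top 439.0 [294.1 233.2] [22.2 21.6] 86.2 [[283.0, 223.0], [304.0, 221.0], [306.0, 243.0], [284.0, 245.0]]
top 453.0 [343.7 230.4] [23.1 21.5] 85.2 [[332.0, 220.0], [353.0, 218.0], [355.0, 241.0], [334.0, 243.0]]
dark 1404.5 [247. 193.] [36. 41.] 86.18592071533203 [[695.0, 257.0], [703.0, 157.0], [612.0, 148.0], [605.0, 247.0]]
dark 1370.5 [292. 189.] [36. 41.] 85.76361083984375 [[704.0, 147.0], [712.0, 48.0], [622.0, 41.0], [614.0, 138.0]]
dark 1376.5 [337. 186.] [36. 40.] 85.42607879638672 [[713.0, 37.0], [722.0, -61.0], [632.0, -68.0], [623.0, 29.0]]
```

View pics/c1.png

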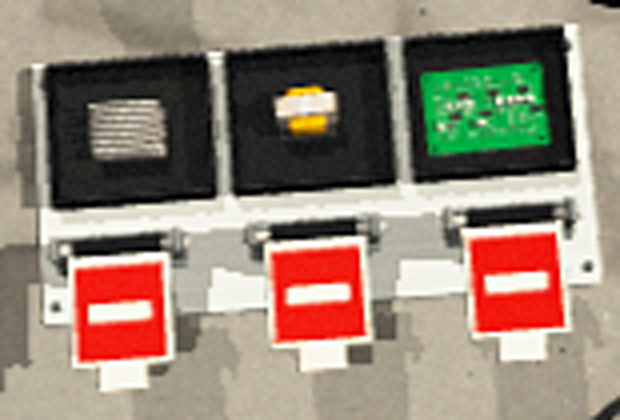

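The crop shows the heatsink in the left tray, the transformer in the middle and the green board in the right. The right hinge is at top-view pixel (342.8,214) and the end of its tongue at (346,250).

```bash
python3 - <<'E'
from h import *
T=cam('top');S=cam('scene');s=cv2.imread('pics/scene0.png')
print('hinge',onz(T,(342.8,214),103),'lines L',onz(T,(215+119/4,160+244/4),103),'M',onz(T,(215+315/4,160+230/4),103))
yaw=np.radians(4.85);ux=np.array([np.cos(yaw),np.sin(yaw),0])
piv=np.array([582.9,-23.6,100])
C,d=ray(T,(346,250.5))
for th in (0,.1,.2,.3):
    P=piv+82*(-ux*np.cos(th)+np.array([0,0,1])*np.sin(th))
    o=[]
    for c in(T,S):
        q=c[0]@(c[1]@P.reshape(3,1)+c[2]);o.append(np.round((q[:2]/q[2]).ravel(),1))
    print(th,np.round(P),o)
cv2.imwrite('pics/c2.png',cv2.resize(s[205:310,225:365],None,fx=5,fy=5,interpolation=2))
E
```

```text
hinge [584.31154164 -24.91113249 103.        ] lines L [566.59678249 193.63460165 103.        ] M [575.44905106  84.47505364 103.        ]
0 [501. -31. 100.] [array([345.3, 251.1]), array([352.5, 233.1])]
0.1 [502. -30. 108.] [array([345.6, 250.4]), array([352.4, 230.4])]
0.2 [503. -30. 116.] [array([345.8, 249.3]), array([352. , 227.6])]
0.3 [505. -30. 124.] [array([346. , 247.8]), array([351.3, 224.8])]
```

View pics/c2.png

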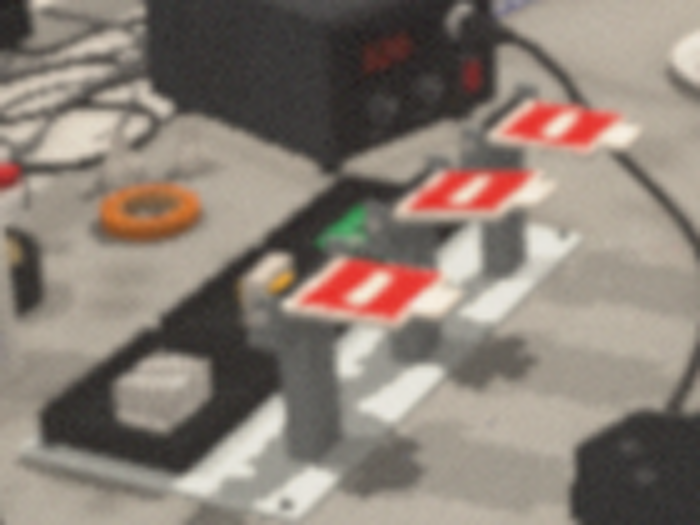

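The right flag sits nearly level, at about 0.05 rad. Its tongue end is near (502,-30.5,103) and its hinge near (583.5,-24,100). I'll move to a stand-off in front of it, with the jaw axis parallel to the hinge.

Request:
drive_tool:
  deltas: [1, -0.712, -0.811, 0, -0.15, 1, -0.712, -0.811, 0, -0.15, 1, -0.712, -0.811, 0, -0.15, 1, -0.712, -0.811, 0, -0.15, 1, -0.712, -0.811, 0, -0.15, 1, -0.712, -0.811, 0, -0.15, 1, -0.712, -0.811, 0, -0.15, 1, -0.712, -0.811, 0, -0.15, 1, -0.712, -0.811, 0, -0.15, 1, -0.712, -0.811, 0, -0.15, 1, -0.712, -0.811, 0, -0.15, 1, -0.712, -0.811, 0, -0.15, 1, -0.712, -0.811, 0, -0.15, 1, -0.712, -0.811, 0, -0.15]
  squeeze: 10

```text
time_s: 1.85
tcp_pos: [429.9, -34.6, 238.9]
eef_rot: [[-0.996, -0.086, 0.0], [-0.086, 0.996, 0.0], [-0.0, 0.0, -1.0]]
ft_force: [-0.6, 0.2, -0.2]
finger_gap: 0.003
```

```bash
python3 - <<'E'
from h import *
s=sense();print(s['time_s'],s['tcp_pos'],np.round(s['eef_rot'],3),s['finger_gap'],s['ft_force'],s['joint_pos'])
W=cam('wrist');cv2.imwrite('pics/w1.png',snapshot('wrist'))
print((-W[1].T@W[2]).ravel(),W[1][2])
E
```

```text
1.85 [429.92408694 -34.55477532 238.87827282] [[-0.996 -0.086  0.   ]
 [-0.086  0.996  0.   ]
 [-0.     0.    -1.   ]] 0.0032963814301714646 [-0.55121974  0.21024586 -0.24126491] [-2.04067389e+01  9.81063290e+00  9.16048131e+01  4.85268488e-03
  7.85848121e+01 -1.15324961e+02]
[352.75659584 -41.53633355 384.08861247] [ 0.29712183  0.02554455 -0.95449782]
```

View pics/w1.png

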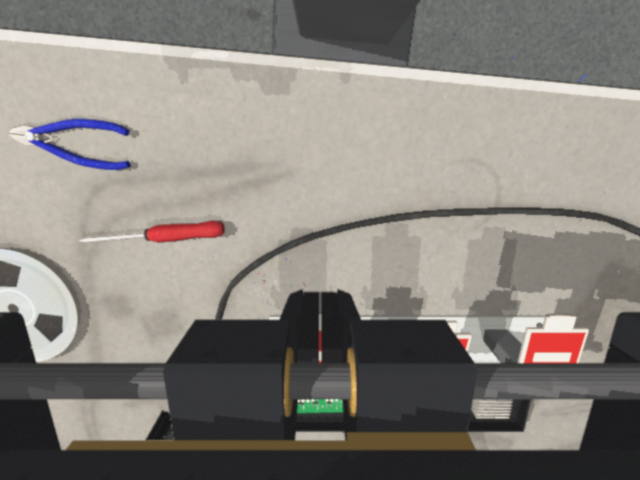

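The fingers are shut and have no ledge that could hook the flag. The tool always points straight down, so I'll press the fingertip against the end of the tongue and follow the arc upward using friction. First I'll approach in front of the tongue.

Request:
drive_tool:
  deltas: [1, -0.05, -0.004, 0.1, 0, 1, -0.08, -0.004, 0.2, 0, 1, -0.08, -0.004, 0.258, 0, 1, -0.08, -0.004, 0.258, 0, 1, -0.08, -0.004, 0.258, 0]

```text
time_s: 2.52
tcp_pos: [479.0, -33.9, 85.5]
eef_rot: [[-0.996, -0.085, 0.002], [-0.085, 0.996, -0.001], [-0.002, -0.001, -1.0]]
ft_force: [-0.6, 0.0, 0.6]
finger_gap: 0.009
```

```bash
python3 - <<'E'
from h import *
s=sense();print(s['time_s'],s['tcp_pos'],s['ft_force'])
im=snapshot('scene');cv2.imwrite('pics/s2.png',cv2.resize(im[170:310,270:450],None,fx=4,fy=4,interpolation=2))
E
```

```text
2.525 [479.03634633 -33.8702602   85.52543121] [-0.55338464  0.02283616  0.56791338]
```

View pics/s2.png

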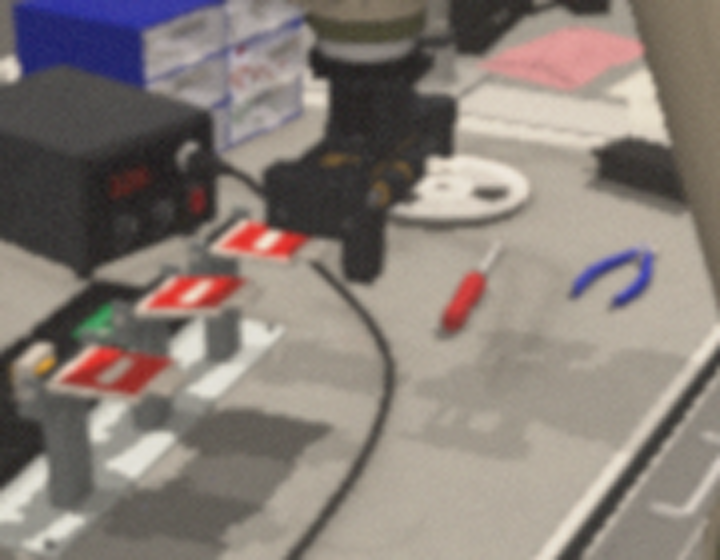

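Request:
drive_tool:
  deltas: [1, -0.01, 0, 0, 0, 1, -0.015, 0, 0, 0, 1, -0.0167, 0, 0, 0, 1, -0.0183, 0, 0, 0]

```text
time_s: 3.08
tcp_pos: [489.4, -33.0, 84.0]
eef_rot: [[-0.996, -0.084, 0.0], [-0.084, 0.996, -0.0], [-0.0, -0.0, -1.0]]
ft_force: [-0.4, -0.2, 0.2]
finger_gap: 0.003
```

Request:
drive_tool:
  deltas: [1, -0.0008, 0, 0, 0, 1, -0.0016, 0, 0, 0, 1, -0.0016, 0, 0, 0]

```text
time_s: 3.45
tcp_pos: [490.3, -32.9, 83.9]
eef_rot: [[-0.996, -0.084, 0.0], [-0.084, 0.996, -0.0], [0.0, -0.0, -1.0]]
ft_force: [-0.4, -0.2, 0.5]
finger_gap: 0.005
```

Request:
drive_tool:
  deltas: [1, -0.0016, 0, 0, 0, 1, -0.0033, 0, 0, 0, 1, -0.0033, 0, 0, 0]

```text
time_s: 3.82
tcp_pos: [492.4, -32.8, 84.0]
eef_rot: [[-0.996, -0.084, 0.0], [-0.084, 0.996, -0.0], [-0.0, -0.0, -1.0]]
ft_force: [-0.9, -0.4, -0.2]
finger_gap: 0.009
```

Request:
drive_tool:
  deltas: [1, -0.0016, 0, 0, 0, 1, -0.0016, 0, 0, 0]

```text
time_s: 4.08
tcp_pos: [493.3, -32.7, 84.0]
eef_rot: [[-0.996, -0.084, 0.0], [-0.084, 0.996, -0.0], [-0.0, -0.0, -1.0]]
ft_force: [-0.4, 0.8, 0.4]
finger_gap: 0.007
```

Request:
drive_tool:
  deltas: [1, -0.0016, 0, 0, 0, 1, -0.0016, 0, 0, 0]

```text
time_s: 4.32
tcp_pos: [494.3, -32.6, 84.0]
eef_rot: [[-0.996, -0.084, 0.0], [-0.084, 0.996, -0.0], [-0.0, -0.0, -1.0]]
ft_force: [0.5, -0.3, 0.7]
finger_gap: 0.008
```

Request:
drive_tool:
  deltas: [1, -0.0016, 0, 0, 0, 1, -0.0016, 0, 0, 0]

```text
time_s: 4.58
tcp_pos: [495.2, -32.5, 83.9]
eef_rot: [[-0.996, -0.084, 0.0], [-0.084, 0.996, -0.0], [-0.0, -0.0, -1.0]]
ft_force: [-0.2, -0.1, -0.5]
finger_gap: 0.005
```

Request:
drive_tool:
  deltas: [1, -0.0016, 0, 0, 0, 1, -0.0016, 0, 0, 0]

```text
time_s: 4.82
tcp_pos: [495.5, -32.4, 83.7]
eef_rot: [[-0.996, -0.084, -0.002], [-0.084, 0.996, 0.0], [0.002, 0.0, -1.0]]
ft_force: [-4.0, -1.7, 0.4]
finger_gap: 0.004
```

Contact made: 4 N of push after about 0.5 mm of compression, so the arm is compliant enough for this. Next I'll follow the arc upward with a slight preload.

Request:
drive_tool:
  deltas: [1, -0.0008, 0, 0, 0, 1, -0.0011, 0, -0.0067, 0, 1, -0.0018, 0, -0.0137, 0, 1, -0.0028, 0, -0.0203, 0, 1, -0.0041, 0, -0.0272, 0, 1, -0.0041, 0, -0.0272, 0]

```text
time_s: 5.58
tcp_pos: [497.3, -32.2, 100.2]
eef_rot: [[-0.996, -0.084, -0.003], [-0.084, 0.996, 0.0], [0.003, 0.0, -1.0]]
ft_force: [-8.1, -2.8, 2.7]
finger_gap: 0.004
```

```bash
python3 - <<'E'
from h import *
s=sense();print(s['time_s'],s['tcp_pos'],s['ft_force'])
im=snapshot('scene');cv2.imwrite('pics/s3.png',cv2.resize(im[170:310,270:450],None,fx=4,fy=4,interpolation=2))
E
```

```text
5.575 [497.28061462 -32.17700905 100.16358897] [-8.10805222 -2.80201514  2.73469443]
```

View pics/s3.png

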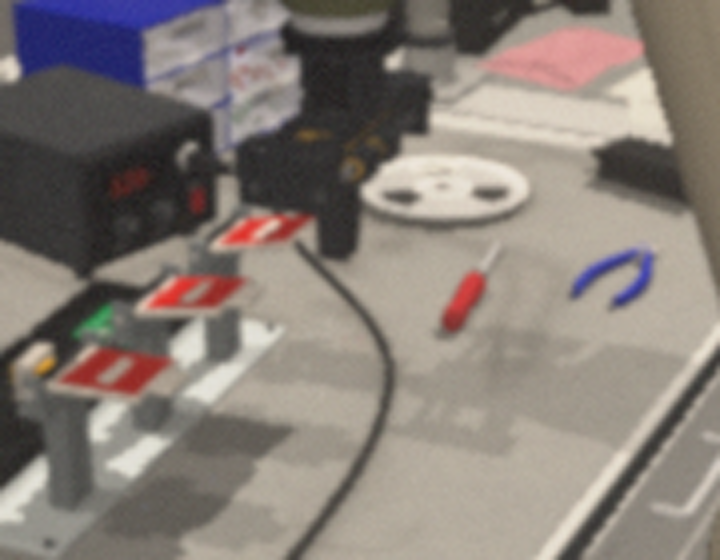

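The right flag has risen to about 0.25 rad and the other two are unchanged. I'll continue along the arc.

Request:
drive_tool:
  deltas: [1, -0.0023, 0, -0.01, 0, 1, -0.0056, 0, -0.0197, 0, 1, -0.0097, 0, -0.029, 0, 1, -0.0145, 0, -0.0382, 0, 1, -0.0198, 0, -0.0468, 0, 1, -0.0258, 0, -0.0552, 0, 1, -0.0258, 0, -0.0552, 0]

```text
time_s: 6.5
tcp_pos: [513.0, -30.9, 134.1]
eef_rot: [[-0.996, -0.085, -0.002], [-0.085, 0.996, -0.0], [0.002, -0.0, -1.0]]
ft_force: [-10.8, -0.6, 7.9]
finger_gap: 0.006
```

Request:
drive_tool:
  deltas: [1, -0.0082, 0, -0.0103, 0, 1, -0.0182, 0, -0.0197, 0, 1, -0.029, 0, -0.0278, 0, 1, -0.0407, 0, -0.035, 0, 1, -0.053, 0, -0.041, 0, 1, -0.0658, 0, -0.0457, 0, 1, -0.079, 0, -0.0492, 0, 1, -0.079, 0, -0.0492, 0]

```text
time_s: 7.5
tcp_pos: [561.8, -26.9, 162.8]
eef_rot: [[-0.996, -0.084, 0.0], [-0.084, 0.996, -0.0], [-0.0, -0.0, -1.0]]
ft_force: [0.1, 0.1, -0.8]
finger_gap: 0.006
```

```bash
python3 - <<'E'
from h import *
s=sense();print(s['time_s'],s['tcp_pos'],s['ft_force'])
im=snapshot('scene');cv2.imwrite('pics/s4.png',cv2.resize(im[150:290,250:430],None,fx=4,fy=4,interpolation=2))
E
```

```text
7.5 [561.81725603 -26.90343379 162.78484248] [ 0.14975077  0.08378893 -0.76920865]
```

View pics/s4.png

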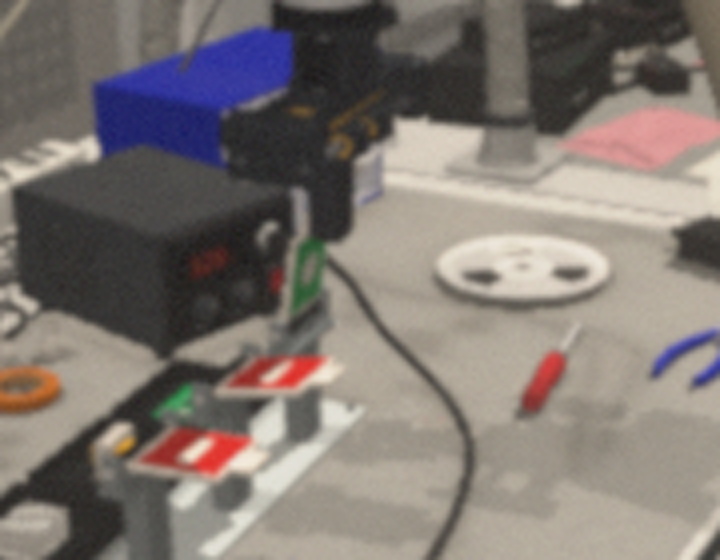

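The right flag is almost upright with its green face toward the trays. I'll now push it over the top and down the tray side.

Request:
drive_tool:
  deltas: [1, -0.012, 0, 0.002, 0, 1, -0.0237, 0, 0.0047, 0, 1, -0.0462, 0, 0.0153, 0, 1, -0.0633, 0, 0.0307, 0, 1, -0.0782, 0, 0.0448, 0, 1, -0.0883, 0, 0.0615, 0, 1, -0.0955, 0, 0.0792, 0, 1, -0.098, 0, 0.09, 0, 1, -0.098, 0, 0.09, 0]

```text
time_s: 8.68
tcp_pos: [619.5, -21.9, 108.3]
eef_rot: [[-0.996, -0.084, -0.001], [-0.084, 0.996, 0.0], [0.001, 0.0, -1.0]]
ft_force: [-0.8, -0.4, -0.0]
finger_gap: 0.01
```

Now press down in small steps until the stop.

Request:
drive_tool:
  deltas: [1, 0, 0, 0.004, 0, 1, 0, 0, 0.008, 0, 1, 0, 0, 0.01, 0, 1, 0, 0, 0.01, 0]

```text
time_s: 9.18
tcp_pos: [619.8, -22.0, 103.0]
eef_rot: [[-0.996, -0.084, 0.0], [-0.084, 0.996, -0.0], [-0.0, -0.0, -1.0]]
ft_force: [0.2, 0.8, 0.4]
finger_gap: 0.007
```

Request:
drive_tool:
  deltas: [1, 0, 0, 0.0015, 0, 1, 0, 0, 0.003, 0, 1, 0, 0, 0.003, 0]

```text
time_s: 9.55
tcp_pos: [619.9, -22.0, 102.8]
eef_rot: [[-0.996, -0.084, 0.001], [-0.084, 0.996, -0.0], [-0.001, -0.001, -1.0]]
ft_force: [-4.6, 0.4, 12.4]
finger_gap: 0.008
```

The flag is on its stop: tip at z = 102.8, where the flat flag's surface should be at 102.5, with 12 N upward. I'll lift clear, back off and check.

Request:
drive_tool:
  deltas: [1, 0, 0, -0.05, 0, 1, 0, 0, -0.15, 0, 1, 0, 0, -0.22, 0, 1, 0.1, 0, -0.22, 0, 1, 0.2, 0, -0.22, 0, 1, 0.35, 0, -0.22, 0, 1, 0.42, 0, -0.22, 0, 1, 0.42, 0, -0.22, 0, 1, 0.42, 0, -0.22, 0]

```text
time_s: 10.68
tcp_pos: [369.2, -43.5, 233.6]
eef_rot: [[-0.996, -0.084, 0.001], [-0.084, 0.996, -0.001], [-0.001, -0.001, -1.0]]
ft_force: [-0.1, 0.1, 1.0]
finger_gap: 0.005
```

```bash
python3 - <<'E'
from h import *
s=sense();print(s['time_s'],s['tcp_pos'],s['ft_force'])
a=snapshot('scene');b=snapshot('top');cv2.imwrite('pics/top9.png',b)
z=np.vstack([cv2.resize(a[205:285,225:365],(700,400),interpolation=2),cv2.resize(b[165:265,215:475],(520,200),interpolation=2)[:, :].copy() if 0 else cv2.copyMakeBorder(cv2.resize(b[165:260,215:365],(300,190),interpolation=2),0,0,0,400,0)])
cv2.imwrite('pics/f.png',z)
T=cam('top');o=cv2.imread('pics/top0.png')
d=cv2.absdiff(o,b).max(2);print('diff left/mid trays+flags',(d[165:260,218:312]>60).sum(),'right board',(d[174:201,322:354]>60).sum(),'tools',(d[255:325,385:490]>60).sum())
E
```

```text
10.675 [369.213734   -43.48021052 233.56843001] [-0.10506733  0.08885845  1.04338273]
diff left/mid trays+flags 252 right board 347 tools 256
```

View pics/f.png

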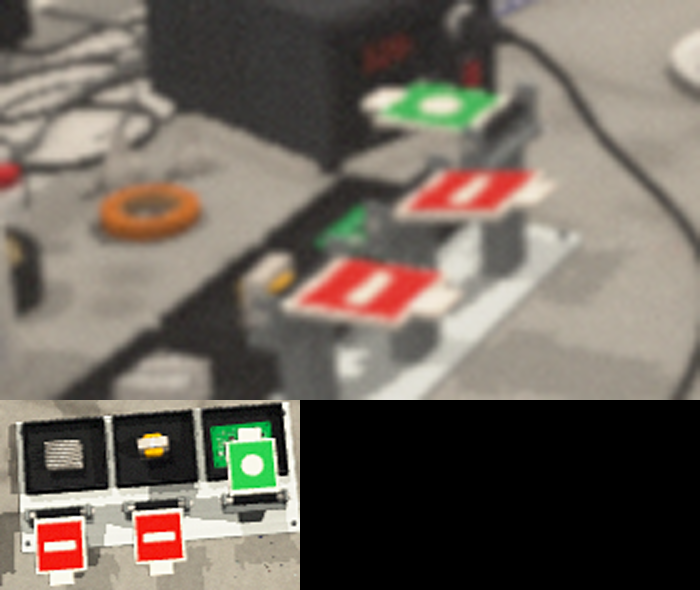

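The right flag lies on the tray side, green face with white disc up, and the other two flags look unchanged. I'll check its tongue pixel against the flat position, then hand in.

```bash
python3 - <<'E'
from h import *
S=cam('scene');y=np.radians(4.85)
for th in(2.95,3.05,np.pi):
    P=np.array([583.5,-24,100])+82*np.array([-np.cos(th)*np.cos(y),-np.cos(th)*np.sin(y),np.sin(th)])
    q=S[0]@(S[1]@P.reshape(3,1)+S[2]);print(th,(q[:2]/q[2]).ravel(),'measured (298.6,225.4)')
hand_in()
E
```

```text
2.95 [300.48926818 219.3993374 ] measured (298.6,225.4)
3.05 [300.27736118 221.94543508] measured (298.6,225.4)
3.141592653589793 [300.30171621 224.3217077 ] measured (298.6,225.4)
the job is handed in; nothing more can be done
```

The right flag, in front of the tray with the green circuit board, now lies flat on the tray side with its green face up, and the job is handed in. It took about 11 s of the 40 s allowed.

**How it was done:** I pushed with the shut fingertips only and did not grip the flag. The tool can only point straight down, so I could not get a finger underneath. I pressed the fingertip against the end of the tongue and lifted it by friction along its arc. I then pushed it over the top and pressed it down to its stop.

**Last checks:**
- **Flat:** at the stop the fingertip was at z = 102.8 mm with about 12 N upward; a flat flag's surface should be at 102.5 mm. In the scene camera the tongue end is at row 225.4, against 224.3 expected for fully flat.
- **Clear of everything:** the arm was lifted away and the force reading was near zero.
- **Other flags and objects:** in the final picture the other two flags, the heatsink and the transformer look as they were, and so does the visible part of the board. The before/after difference count over the left and middle trays and flags was not zero (252 pixels). The one over the pliers and screwdriver wasn't either (256 pixels). I took these for changed arm shadow and did not look further. I also did not view the pliers, screwdriver or vial again at the end, though the arm had no contact near them.

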